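# Refit the battery cover of a microscope control unit

## Robot

A 6-joint arm with a two-finger parallel gripper is mounted at the origin on the work surface. World frame = base frame: x ahead of the robot, y to its left, z up, the work surface at z = 0. Lengths are in m, angles in rad, forces in N, time in s.
With the tool pointing down it reaches from about 0.425 to 1.125 m from the base axis. Payload 14.9 kg.
Tool frame: the origin (TCP) lies on the centre line of the jaws, within the pads' length; the fingertips stand 8 mm ahead of it and the grasp point (between the pads) lies 11 mm behind it; z points along the fingers, y is the line along which they close (so a half turn about z gives the same grasp; the last joint's range is limited). The gripper opens to 91 mm and grips with 3 to 60 N. Pads are 32 mm wide; open, the fingers measure 118 mm over their backs; the gripper's body (76 mm by 178 mm) begins 60 mm behind the grasp point.
Start: joints at [1.298, 0.379, 1.734, -0, 1.028, -0.033], TCP at [0.166, 0.68, 0.222] pointing down, gripper open.
Joint ranges: [-2.77, 2.77], [-0.74, 2.19], [0, 2.66], [-1.06, 4.2], [0.31, 2.87], [-3.08, 3.08]. Speed limits (rad/s): [1.89, 1.89, 2.39, 3.14, 3.14, 3.14].

## Interface

Orientations are given as a 3x3 rotation matrix whose columns are the frame's x, y, z axes.
In Python, from workcell import ctrl, optics gives the robot as it stands.
- The arm moves only by the tool send_rows, never from a script. Its argument "deltas" is a list of rows, each a list of 3 entries, a list of its own where there are three numbers: the turn, a rotation vector about the world's x, y, z in rad, then the shift along the world's x, y, z in cm, then the opening, from -1 (shut) to 1 (fully open). A call has 1 to 12 rows; each row is the pose to reach, as a shift and turn from the pose commanded when the call began; what a row does not reach only later rows make up. A row lasts 1/8 s, in which the tool goes at most 62.5 mm and 10.7 degrees, less where a joint would pass 70% of its speed; a pose out of reach is approached as far as the arm can. A call with a gripper value outside its range is refused whole. The fingers move at their own pace and stop on an object; "grip_force" is the grip in N (left out, the last holds). Time passes only in rows, so rows that repeat a pose let the fingers close. It gives the time, the measured TCP pose, the force, the opening and the grip force at its end, in the units of the state.
- ctrl.get_state(): the state, without advancing time (a new reading comes with each control period).
- optics.grab_frame(name): name is "side" or "top"; returns a dict with "pixels" (420x560x3 uint8, red, green, blue), "fx", "fy", "cx", "cy" (pixels), "distortion" ([k1, k2, p1, p2, k3] as OpenCV has them; the pictures are not rectified), "R" (3x3) and "t" (3): a world point X has camera coordinates R X + t. Camera axes: x right, y down, z forward; pixel columns grow to the right and rows downward; lengths in m; the calibration is good to about 2 mm. A picture is of the moment at which its call begins. There is no depth.
- ctrl.job_done(): hands the job in; it is judged then, once.
The state is a dict: "time": time; "joints": joint angles; "dq": joint speeds; "tau": joint torques, N m; "ee_pos": TCP position; "ee_rot": TCP orientation; "contact_force": force on the tool from outside, world axes, zero at the start; "ft_torque": the same for the moment, N m; "opening": opening from 0.0 (shut) to 1.0 (fully open); "gripper_force": force on a finger pad.
Only numpy, scipy, OpenCV 4.12 (cv2) and the standard library are available. Lean on these libraries where they do the work, as an engineer would, in place of code of your own. Each camera call takes 0.05 s, during which the arm holds its last target. There are 200 camera calls.

## Task

The microscope's control unit stands with its battery bay open. Take the long cover with the tongue-like lip, hook its lip under the ledge at the low edge of the unit's sloping top while its other end is still raised, then swing that end down until the cover lies flat on the top, centred and square over the bay, and let go. Leave the square plate without a lip where it lies.

Things in the scene. Friction and masses are not known exactly. Their poses are not given: they have to be found in the camera images.
- deck: Sloping top (15 deg, 180 wide) of the metal unit, low edge robot-side. Origin on its surface, mid-width, at the back wall under the ledge; x up the slope, y along the ledge, z out of it. Ledge: 150 wide, 4 thick, from the wall (x=0) to x=26, underside 16 above the surface, ends open. Stop bar 10 high at x=164-172: closed cover lies between wall and bar, 14 to spare. Bay: x 52-122, 56 wide. mm.
- cover_grip (a point): Grasp point in the rib of the loose white cover, flat on the bench, lip robot-side. x from lip to top edge, y across, z up. 32 mm above the flat underside; rib 14 thick (x), 50 long (y), from 9 to 44 above the underside. Panel 110 long, 90 wide, 9 thick: from 47 on the -x side of this point to 63 on its +x side; the lip goes 40 farther on the -x side. 0.16 kg.
- cover_lip (a point): Middle of the end edge of the cover's lip, on its underside: 87 mm on the -x side of the cover's grasp point and 32 mm lower; same axes. The lip is a flat tongue 60 mm wide, 4 mm thick, 40 mm long, level with the cover's underside. Cover and lip together are 150 mm long.
- blank_grip (a point): Grasp point of the other loose plate, to be left alone: same white paint, same rib and thickness, but nearly square (96 by 90 mm) and without a lip. The point is in its rib, 32 mm above its underside, at the plate's centre.
Mind the look-alikes: they are no part of the job. Leave any blue look-alike of the part that bears cover_grip alone.

How it is judged:
By the outcome, as a careful person would: the job done as asked, in the order asked, and still so for the second after the job is handed in, with the robot touching nothing.
It also fails if it takes over 34 s, if anything falls off the work surface, if the arm or the gripper's body presses on something with over 40 N, if the wrist force passes 120 N, or if a joint passes its speed limit or range.

## Working session

There is one attempt and no reset: what is moved stays moved. The work goes in short steps, Python scripts to look and compute and a tool call to move; the robot and the scene stay as the last step left them, time stands still between calls to the robot, and variables do not carry over. Pictures are saved under pics/ and viewed, at most 10 in all, crops included, and the job is handed in when it is done.

Besides the shell and the picture viewer there is one more tool, called after "Call:" as name(argument=value, ...) on one line, values as JSON. send_rows: Moves the arm, as the interface text tells. Its arguments: {"type":"object","properties":{"deltas":{"type":"array"},"grip_force":{"type":"number"}},"required":["deltas"]}

```bash
mkdir -p pics; python3 - <<'E'
from workcell import ctrl, optics
import cv2,pickle
s=ctrl.get_state();print(s)
for n in("side","top"):
    f=optics.grab_frame(n);pickle.dump(f,open(n+"0.pkl","wb"))
    cv2.imwrite(f"pics/{n}0.png",f["pixels"][:,:,::-1]);print({k:v for k,v in f.items() if k!="pixels"})
E
```

```text
{'time': 0.0, 'joints': array([ 1.29767968e+00,  3.79384289e-01,  1.73478538e+00, -1.91296069e-05,
        1.02848804e+00, -3.32703068e-02]), 'dq': array([-6.97994219e-04,  4.62851545e-04, -1.15241098e-03,  4.84200724e-04,
        5.55828130e-04, -5.66735198e-05]), 'tau': array([ 2.38755292e-04, -7.63717389e+01, -4.34372628e+01,  6.49361336e-02,
        4.23670071e-02, -6.05724290e-05]), 'ee_pos': array([0.16617249, 0.67959214, 0.22130294]), 'ee_rot': array([[-9.71376832e-01,  2.37543629e-01, -2.71503959e-04],
       [ 2.37543783e-01,  9.71376287e-01, -1.02999864e-03],
       [ 1.90628932e-05, -1.06501089e-03, -9.99999433e-01]]), 'contact_force': array([-0.25455861, -0.23887087,  0.83166835]), 'ft_torque': array([ 0.01851809, -0.03910868,  0.01911761]), 'gripper_force': 0.0, 'opening': 0.9983597443204706}
{'fx': 409.23577229159815, 'fy': 409.23577229159815, 'cx': 274.74329016341267, 'cy': 208.90388925714038, 'distortion': array([-0.06658682,  0.        ,  0.        ,  0.        ,  0.        ]), 'R': array([[ 0.97561629, -0.21916597,  0.01179549],
       [-0.13072544, -0.62341277, -0.7708874 ],
       [ 0.17630575,  0.75054833, -0.63686222]]), 't': array([-0.37374364,  0.18622247,  0.7716062 ])}
{'fx': 391.86942556778774, 'fy': 391.86942556778774, 'cx': 281.0832500759505, 'cy': 215.69318162868115, 'distortion': array([-0.03087464,  0.        ,  0.        ,  0.        ,  0.        ]), 'R': array([[-0.02421035, -0.99967026, -0.00855722],
       [-0.98112625,  0.02540214, -0.1916925 ],
       [ 0.19184667,  0.00375477, -0.98141773]]), 't': array([0.13387569, 0.42688643, 0.9778369 ])}
```

View pics/side0.png

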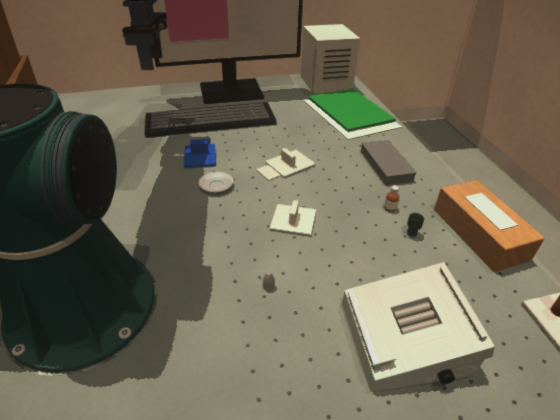

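View pics/top0.png

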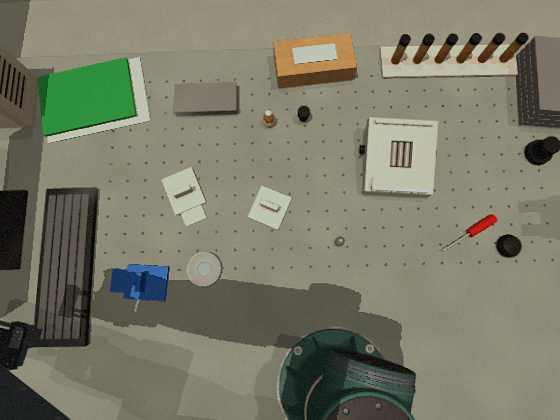

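Candidates in the top view: white plate with lip at (185,193), its lip at (193,216); white square plate without a lip at (270,207), which is the blank; blue look-alike at (140,283). I choose (185,193). The unit is at (400,157). Next is a close crop to check.

```bash
python3 - <<'E'
import cv2,pickle,numpy as np
T=pickle.load(open("top0.pkl","rb"))["pixels"][:,:,::-1];S=pickle.load(open("side0.pkl","rb"))["pixels"][:,:,::-1]
def c(I,u,v,w,h):return cv2.resize(I[v:v+h,u:u+w],(400,300),interpolation=cv2.INTER_CUBIC)
# scale 5 -> 80x60 ; unit 100x75 scale4 ; side unit 160x120 scale 2.5
m=np.vstack([np.hstack([c(T,145,165,80,60),c(S,250,140,80,60)]),np.hstack([c(T,352,115,100,75),c(S,340,260,160,120)])])
cv2.imwrite("pics/crop0.png",m)
E
```

```text
(no output)
```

View pics/crop0.png

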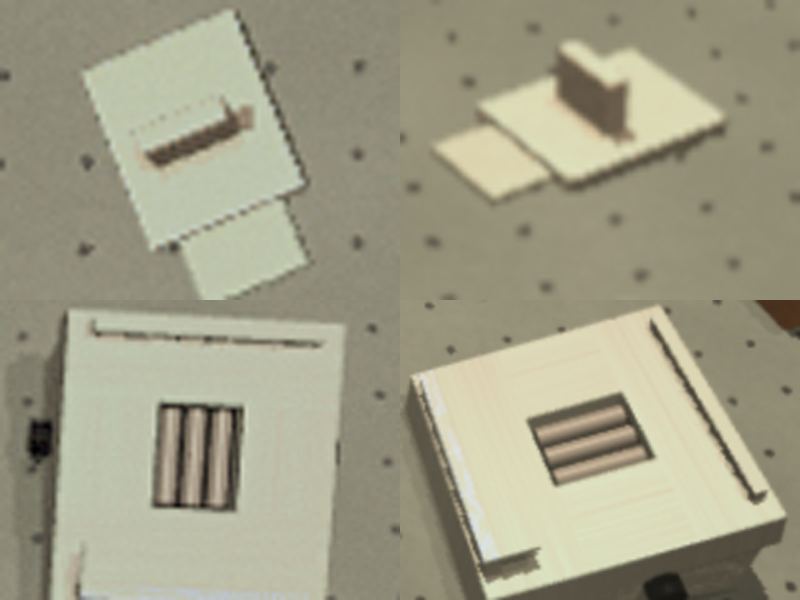

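The crop shows the plate with the lip, so the choice holds. The unit's bay, ledge (near side) and stop bar (far side) are also clear. Next I fit the poses.

```bash
cat > h.py <<'E'
import numpy as np,cv2,pickle
from scipy.optimize import least_squares
from scipy.spatial.transform import Rotation as Ro
def proj(f,P):
    return cv2.projectPoints(np.asarray(P,float),cv2.Rodrigues(f["R"])[0],f["t"],np.array([[f["fx"],0,f["cx"]],[0,f["fy"],f["cy"]],[0,0,1]]),f["distortion"])[0].reshape(-1,2)
def Rdeck(yaw,p=np.radians(15)): return (Ro.from_euler('z',yaw)*Ro.from_euler('y',-p)).as_matrix()
def refine(f,uv,w=2):
    g=cv2.cvtColor(f["pixels"],cv2.COLOR_RGB2GRAY)
    return cv2.cornerSubPix(g,np.float32(uv).reshape(-1,1,2),(w,w),(-1,-1),(3,50,.01)).reshape(-1,2)
E
cat > fit.py <<'E'
from h import *
T=pickle.load(open("top0.pkl","rb"));S=pickle.load(open("side0.pkl","rb"))
c=lambda a,u,v,s:(np.array(a,float)+.5)/s-.5+[u,v]
# cover: points rel. grip (z from underside)
Pt=[[63,45,9],[63,-45,9],[-47,-45,9],[-47,45,9],[-87,-30,4]];ut=c([[83,72],[235,10],[305,184],[152,250],[310,262]],145,165,5)
Ps=[[-47,45,9],[63,45,9],[63,-45,9],[-47,-45,9],[-87,30,4],[-87,-30,4]];us=c([[78,106],[230,48],[325,118],[168,181],[30,148],[93,199]],250,140,5)
def world(p,P): return np.array(P)/1e3@Ro.from_euler('z',p[2]).as_matrix().T+[p[0],p[1],0]
def run(name,fn,x0,sets):
    for lab,ss in (("all",sets),("top",sets[:1]),("side",sets[1:])):
        r=least_squares(lambda p:np.concatenate([(proj(f,fn(p,P))-u).ravel() for f,P,u in ss]),x0,loss='soft_l1')
        print(name,lab,r.x.round(4),"rms px",np.sqrt(np.mean(r.fun**2)).round(2))
        if lab=="all":
            out=r.x
            print(r.fun.reshape(-1,2).round(1).tolist())
    return out
run("cover",world,[.6,.3,.4],[(T,Pt,ut),(S,Ps,us)])
B=[[122,28,0],[122,-28,0],[52,-28,0],[52,28,0]]
bt=c([[162,102],[243,104],[236,211],[153,207]],352,115,4);bs=c([[224,92],[255,158],[156,185],[127,116]],340,260,2.5)
dk=lambda p,P:np.array(P)/1e3@Rdeck(p[3]).T+p[:3]
d=run("deck",dk,[.6,-.2,.08,0],[(T,B,bt),(S,B,bs)])
# reproject other features into crop pixels
Q=[[26,75,20],[26,-75,20],[164,75,10],[164,-75,10]]
print("top crop",((proj(T,dk(d,Q))-[352,115]+.5)*4+[0,300]).round().tolist())
print("side crop",((proj(S,dk(d,Q))-[340,260]+.5)*2.5+[400,300]).round().tolist())
E
python3 fit.py
```

```text
cover all [0.507  0.3866 0.3898] rms px 0.37
[[-0.5, -0.0], [-0.5, -0.4], [0.0, 0.3], [-0.2, 0.2], [-0.3, 0.4], [-0.4, 0.3], [0.2, 0.5], [0.7, 0.5], [0.3, 0.5], [0.2, 0.3], [-0.1, 0.5]]
cover top [0.5073 0.3857 0.3893] rms px 0.24
cover side [0.507  0.3888 0.3933] rms px 0.24
deck all [ 0.4992 -0.1872  0.0462 -0.0954] rms px 0.51
[[-0.5, -0.9], [0.7, -0.0], [0.1, 0.1], [-0.4, -0.3], [-0.2, -0.5], [1.0, -0.0], [-0.8, 0.3], [-0.4, 0.4]]
deck top [ 0.5072 -0.1968  0.0212 -0.0772] rms px 0.25
deck side [ 0.5064 -0.1793  0.0343 -0.1024] rms px 0.33
top crop [[83.0, 540.0], [316.0, 556.0], [97.0, 326.0], [329.0, 342.0]]
side crop [[468.0, 358.0], [539.0, 546.0], [654.0, 317.0], [756.0, 495.0]]
```

Cover: grip at (0.507, 0.387), yaw 0.39 rad, and both cameras agree. I'll reach above it now.

Call:
send_rows(deltas=[[[0,0,-0.15],[6,-5,0],0.2],[[0,0,-0.33],[12,-10,0],0.2],[[0,0,-0.5],[18,-15,0],0.2],[[0,0,-0.65],[23,-20,0],0.2],[[0,0,-0.8],[28,-24.5,-2],0.2],[[0,0,-0.941],[33,-28,-5],0.2],[[0,0,-0.941],[34.1,-29.3,-10],0.2],[[0,0,-0.941],[34.1,-29.3,-12],0.2],[[0,0,-0.941],[34.1,-29.3,-12],0.2],[[0,0,-0.941],[34.1,-29.3,-12],0.2]])

```text
time: 1.35
ee_pos: [0.5073, 0.3874, 0.1024]
ee_rot: [[-0.38, 0.925, 0.0], [0.925, 0.38, 0.0], [0.0, 0.0, -1.0]]
contact_force: [0.6, 0.0, 0.1]
opening: 0.597
gripper_force: 0.0
```

Call:
send_rows(deltas=[[[0,0,0],[0,-0.05,-4],0.2],[[0,0,0],[0,-0.05,-6.5],0.2],[[0,0,0],[0,-0.05,-8.1],0.2],[[0,0,0],[0,-0.05,-8.1],0.2],[[0,0,0],[0,-0.05,-8.1],-1],[[0,0,0],[0,-0.05,-8.1],-1],[[0,0,0],[0,-0.05,-8.1],-1],[[0,0,0],[0,-0.05,-8.1],-1],[[0,0,0],[0,-0.05,-8.1],-1],[[0,0,0],[0,-0.05,-8.1],-1]], grip_force=35)

```text
time: 2.6
ee_pos: [0.5074, 0.3865, 0.0211]
ee_rot: [[-0.38, 0.925, 0.0], [0.925, 0.38, 0.0], [0.0, 0.0, -1.0]]
contact_force: [-0.3, -1.1, 5.2]
opening: 0.153
gripper_force: 35.0
```

```bash
python3 - <<'E'
import sys;sys.argv=['']
import io,contextlib
with contextlib.redirect_stdout(io.StringIO()): exec(open("fit.py").read())
def crop(f,u,v,w,h,s):
    I=cv2.resize(f["pixels"][v:v+h,u:u+w,::-1],None,fx=s,fy=s,interpolation=cv2.INTER_CUBIC);return np.ascontiguousarray(I)
a=crop(T,355,112,90,88,6);a=a[:,:]
cv2.imwrite("pics/dt.png",a)
b=crop(S,340,260,156,118,5);cv2.imwrite("pics/ds.png",b)
E
```

```text
(no output)
```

View pics/dt.png

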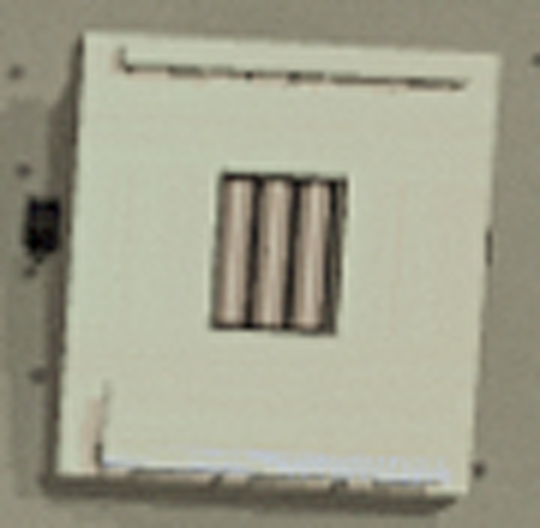

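View pics/ds.png

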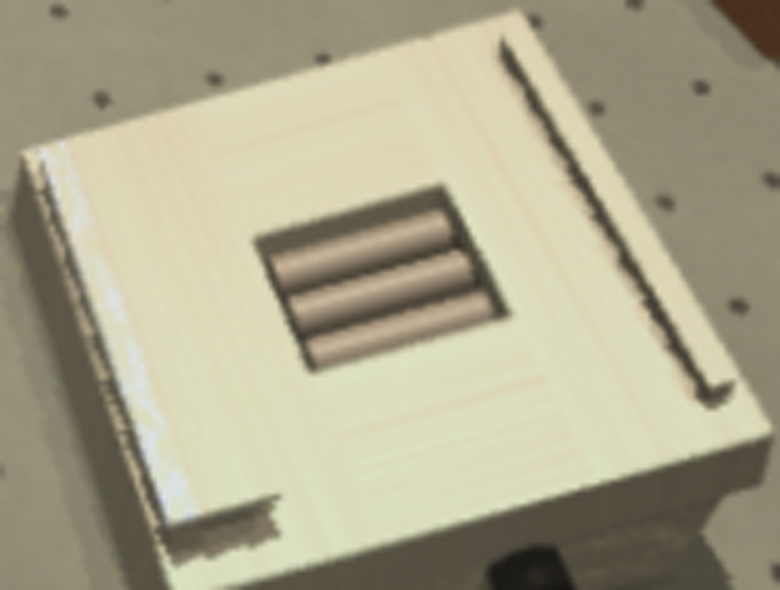

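Bay, ledge and deck corners are readable in both crops: top bay (222,175)…(210,328), side bay (256,238)…(315,371), and ledge inner corner (282,495) in the side crop. I refit the deck with these.

```bash
cat > deck.py <<'E'
from h import *
T=pickle.load(open("top0.pkl","rb"));S=pickle.load(open("side0.pkl","rb"))
c=lambda a,u,v,s:(np.array(a,float)+.5)/s-.5+[u,v]
B=[[122,28,0],[122,-28,0],[52,-28,0],[52,28,0]]
def pts(p,k):
    x0,xf=p[4]*1e3,p[5]*1e3
    L=B+[[x0,75,20],[x0,-75,20],[xf,90,0],[xf,-90,0]]
    if k: L=L+[[26,-75,20]]
    return np.array(L)/1e3@Rdeck(p[3]).T+p[:3]
ut=c([[222,175],[346,180],[336,332],[210,328],[103,465],[448,484],[83,33],[500,55]],355,112,6)
us=c([[443,185],[510,316],[315,371],[256,238],[40,150],[165,527],[520,10],[772,432],[282,495]],340,260,5)
def fit(w=(1,1)):
    def fun(p): return np.concatenate([w[0]*(proj(T,pts(p,0))-ut).ravel(),w[1]*(proj(S,pts(p,1))-us).ravel()])
    return least_squares(fun,[.5,-.19,.04,-.09,-.005,.18],loss='soft_l1',f_scale=.5)
if __name__=="__main__":
    for w in((1,1),(1,.05),(.05,1)):
        r=fit(w);print(r.x.round(4))
        if w==(1,1):print(r.fun.reshape(-1,2).round(1).tolist())
E
python3 deck.py
```

```text
[ 0.4994 -0.1883  0.0445 -0.0792 -0.0104  0.177 ]
[[-0.5, -1.3], [0.3, -1.0], [0.0, 0.5], [-0.2, 0.0], [-0.3, 0.1], [0.2, -0.1], [0.4, -0.1], [-0.2, -0.2], [0.4, -0.4], [1.0, 0.2], [-1.0, 0.8], [-0.9, 0.0], [-0.9, -0.3], [0.3, -0.1], [-0.4, 0.1], [0.2, 0.4], [-0.1, -0.1]]
[ 0.4993 -0.1892  0.0414 -0.0795 -0.0095  0.1781]
[ 0.5026 -0.1851  0.0393 -0.0798 -0.0113  0.178 ]
```

```bash
cat > plan.py <<'E'
from h import *
from workcell import ctrl
D=[.4995,-.1884,.043,-.0793]
def tgt(L,h,th,D=D,dy=0):
    Rd=Rdeck(D[3]);Rc=Rdeck(D[3],np.radians(15+th))
    p=np.array(D[:3])+Rd@[L/1e3,dy/1e3,h/1e3]+Rc@[.087,0,.021]
    y=Rc[:,0];z=-Rc[:,2];return p,np.c_[np.cross(y,z),y,z]
def delta(L,h,th,**k):
    s=ctrl.get_state();p,R=tgt(L,h,th,**k)
    print((L,h,th),"turn",Ro.from_matrix(R@s["ee_rot"].T).as_rotvec().round(4),"shift cm",((p-s["ee_pos"])*100).round(2))
def where(D=D):
    s=ctrl.get_state();R=s["ee_rot"];Rc=np.c_[R[:,1],-R[:,0],-R[:,2]]
    Rc=np.c_[R[:,1],np.cross(-R[:,2],R[:,1]),-R[:,2]]
    tip=s["ee_pos"]-Rc@[.087,0,.021];Rd=Rdeck(D[3])
    print("tip in deck mm",(Rd.T@(tip-D[:3])*1e3).round(1),"axes",Ro.from_matrix(Rd.T@Rc).as_euler('zyx',degrees=True).round(2),"F",(Rd.T@s["contact_force"]).round(1),"t",s["time"])
E
python3 - <<'E'
from plan import *
for a in((45,70,15),(45,12,15)):delta(*a)
E
```

```text
(45, 70, 15) turn [ 0.0817 -0.5218 -0.4584] shift cm [  8.2  -58.21  16.28]
(45, 12, 15) turn [ 0.0817 -0.5218 -0.4584] shift cm [  9.7  -58.33  10.68]
```

Call:
send_rows(deltas=[[[0,0,0],[0,0,3],-1],[[0,0,0],[0,0,7],-1],[[0,0,0],[0,-1,12],-1],[[0.008,-0.05,-0.045],[1,-5,16],-1],[[0.016,-0.1,-0.09],[2,-10,18],-1],[[0.024,-0.155,-0.135],[3,-15,18],-1],[[0.032,-0.21,-0.18],[4,-20,18],-1],[[0.04,-0.26,-0.23],[5,-25,18],-1],[[0.048,-0.31,-0.275],[5.5,-30,18],-1],[[0.056,-0.36,-0.32],[6,-35,18],-1],[[0.064,-0.41,-0.36],[6.5,-40,18],-1],[[0.072,-0.46,-0.4],[7,-44,18],-1]])

```text
time: 4.1
ee_pos: [0.5769, -0.0554, 0.2008]
ee_rot: [[0.023, 0.894, 0.447], [1.0, -0.014, -0.023], [-0.014, 0.447, -0.894]]
contact_force: [0.5, 0.3, -2.5]
opening: 0.148
gripper_force: 35.0
```

```bash
python3 - <<'E'
from plan import *
where();print(ctrl.get_state()["opening"])
for a in((45,60,15),(45,12,15)):delta(*a)
E
```

```text
tip in deck mm [ 24.3 134.   97.2] axes [  3.41 -11.56   0.75] F [-0.2  0.3 -2.5] t 4.1
0.14793295598775183
(45, 60, 15) turn [ 0.0109 -0.0607 -0.0562] shift cm [  1.51 -14.04  -2.65]
(45, 12, 15) turn [ 0.0109 -0.0607 -0.0562] shift cm [  2.75 -14.13  -7.29]
```

Call:
send_rows(deltas=[[[0.004,-0.02,-0.02],[0.6,-5,-0.5],-1],[[0.008,-0.04,-0.04],[1.1,-10,-1],-1],[[0.011,-0.061,-0.056],[1.5,-13,-2],-1],[[0.011,-0.061,-0.056],[1.5,-14.2,-2.6],-1],[[0.011,-0.061,-0.056],[1.5,-14.2,-2.6],-1],[[0.011,-0.061,-0.056],[1.5,-14.2,-2.6],-1],[[0.011,-0.061,-0.056],[1.5,-14.2,-2.6],-1]])

```text
time: 4.97
ee_pos: [0.5924, -0.1948, 0.1752]
ee_rot: [[0.076, 0.864, 0.498], [0.997, -0.066, -0.038], [0.0, 0.499, -0.866]]
contact_force: [-0.1, -0.0, -1.6]
opening: 0.152
gripper_force: 35.0
```

```bash
python3 - <<'E'
from plan import *
from workcell import optics
where()
for a in((42,12,15),(42,4,15)):delta(*a)
f=optics.grab_frame("side");pickle.dump(f,open("side1.pkl","wb"))
g=optics.grab_frame("top");pickle.dump(g,open("top1.pkl","wb"))
b=np.hstack([cv2.resize(f["pixels"][190:340,320:520,::-1],(400,300),interpolation=2),cv2.resize(g["pixels"][80:230,320:520,::-1],(400,300),interpolation=2)])
cv2.imwrite("pics/p1.png",b)
E
```

```text
tip in deck mm [45.5  0.8 60.9] axes [  0.18 -14.96   0.1 ] F [-0.5 -0.  -1.5] t 4.975
(42, 12, 15) turn [-0.0001 -0.0008 -0.0032] shift cm [ 0.91 -0.17 -4.81]
(42, 4, 15) turn [-0.0001 -0.0008 -0.0032] shift cm [ 1.12 -0.18 -5.58]
```

View pics/p1.png

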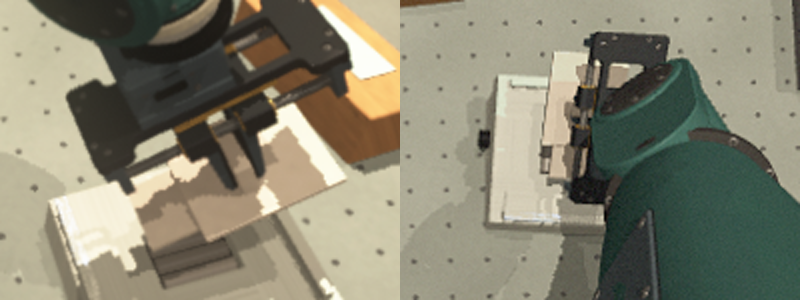

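The cover is held square with its far end raised above the deck: left half, panel near (260,190); the bay shows below it at (195,265). Descending to feel for the deck.

Call:
send_rows(deltas=[[[0,-0.001,-0.003],[0.4,-0.15,-2],-1],[[0,-0.001,-0.003],[0.9,-0.17,-4],-1],[[0,-0.001,-0.003],[0.95,-0.17,-4.8],-1],[[0,-0.001,-0.003],[1.05,-0.18,-5.2],-1],[[0,-0.001,-0.003],[1.05,-0.18,-5.2],-1],[[0,-0.001,-0.003],[1.05,-0.18,-5.2],-1]])

```text
time: 5.82
ee_pos: [0.6032, -0.204, 0.135]
ee_rot: [[0.069, 0.871, 0.487], [0.997, -0.07, -0.017], [0.019, 0.486, -0.874]]
contact_force: [-0.6, -0.0, -1.8]
opening: 0.146
gripper_force: 35.0
```

```bash
python3 -c "
from plan import *
where();delta(42,0,15)"
```

```text
tip in deck mm [45.6 -6.8 20.2] axes [  0.29 -14.1    1.3 ] F [-1.  -0.1 -1.6] t 5.825
(42, 0, 15) turn [-0.0205 -0.014  -0.0105] shift cm [ 0.14  0.72 -1.94]
```

```bash
python3 -c "
from plan import *
s=ctrl.get_state();print(s['joints'].round(3),s['dq'].round(3),s['ee_pos'],s['time'])"
```

```text
[-0.442  0.282  2.149  0.695  0.306 -0.992] [-0.001 -0.001 -0.     0.001 -0.001  0.   ] [ 0.60317593 -0.2039599   0.13495158] 5.825
```

Joint 5 is at its lower limit (0.31), so this much tilt isn't reachable here. I'll fit a quick kinematic model to see which tilts are.

```bash
cat > kin.py <<'E'
from plan import *
def fk(q,k):
    H,a,L1,L2,d,e=k
    Rz=Ro.from_euler('z',q[0]);P2=Rz*Ro.from_euler('y',q[1]);P3=P2*Ro.from_euler('y',q[2])
    el=Rz.apply([a,0,H])+P2.apply([0,0,L1]); W=el+P3.apply([e,0,L2])
    R=P3*Ro.from_euler('z',q[3])*Ro.from_euler('y',q[4])*Ro.from_euler('z',q[5])
    return W+R.apply([0,0,d]),R.as_matrix()
if __name__=="__main__":
    q1=[1.29767968,.379384289,1.73478538,-1.9e-5,1.02848804,-.0332703];p1=np.array([.16617249,.67959214,.22130294])
    s=ctrl.get_state();q2=s["joints"];p2=s["ee_pos"]
    for q,R in((q1,None),(q2,s["ee_rot"])):
        print(fk(q,[0]*6)[1].round(3).tolist(), None if R is None else R.round(3).tolist())
    for a,e in((0,0),(.1,0),(0.05,0),(0,.05)):
        f=lambda x:np.r_[fk(q1,[x[0],a,x[1],x[2],x[3],e])[0]-p1,fk(q2,[x[0],a,x[1],x[2],x[3],e])[0]-p2]
        r=least_squares(f,[.4,.5,.5,.2]);print(a,e,r.x.round(4),r.cost)
E
python3 kin.py
```

```text
[[-0.238, -0.971, -0.0], [-0.971, 0.238, -0.001], [0.001, 0.0, -1.0]] None
[[-0.871, 0.069, 0.487], [0.07, 0.997, -0.017], [-0.486, 0.019, -0.874]] [[0.069, 0.871, 0.487], [0.997, -0.07, -0.017], [0.019, 0.486, -0.874]]
0 0 [0.259  0.557  0.5676 0.2619] 0.000614018336174115
0.1 0 [0.3516 0.3858 0.5217 0.2194] 0.0009005712444915649
0.05 0 [0.3053 0.4714 0.5446 0.2407] 0.0007464905152494359
0 0.05 [0.4044 0.5095 0.6206 0.293 ] 0.00045912485701067276
```

```bash
sed -i '/__main__/,$d' kin.py; sed -i 's/H,a,L1,L2,d,e=k/H,a,L1,L2,d,e,o=k/; s/\[a,0,H\]/[a,o,H]/' kin.py
sed -i 's/R=P3\*/R=P3*/; s/return W+R.apply(\[0,0,d\]),R.as_matrix()/return W+R.apply([0,0,d]),(R*Ro.from_euler("z",np.pi\/2)).as_matrix()/' kin.py
cat >> kin.py <<'E'
def ik(p,R,k,q0):
    r=least_squares(lambda q:np.r_[(fk(q,k)[0]-p)*5,(fk(q,k)[1]-R).ravel()],q0);return r.x,r.cost
E
python3 - <<'E'
from kin import *
q1=[1.29767968,.379384289,1.73478538,-1.9e-5,1.02848804,-.0332703];p1=np.array([.16617249,.67959214,.22130294])
s=ctrl.get_state();q2=s["joints"];p2=s["ee_pos"];print(fk(q2,[0]*7)[1].round(3).tolist())
for a,e in((0,0),(.1,0),(0,.05),(.1,.05),(.05,-.05)):
    g=lambda x:[x[0],a,x[1],x[2],x[3],e,x[4]]
    r=least_squares(lambda x:np.r_[fk(q1,g(x))[0]-p1,fk(q2,g(x))[0]-p2],[.4,.5,.5,.2,0]);k=g(r.x)
    print(a,e,r.x.round(3),r.cost)
    for t in((42,1,15),(42,1,10),(6,2,15),(6,2,12),(6,2,10),(6,2,8),(6,0,0)):
        q,c=ik(*tgt(*t),k,q2);print("  ",t,q.round(2),"%.1e"%c)
E
```

```text
[[0.069, 0.871, 0.487], [0.997, -0.07, -0.017], [0.019, 0.486, -0.874]]
0 0 [0.19  0.594 0.559 0.232 0.026] 8.923863237465316e-06
   (42, 1, 15) [-0.42  0.3   2.17  0.79  0.23 -1.07] 1.2e-30
   (42, 1, 10) [-0.4   0.33  2.13  0.47  0.3  -0.74] 4.5e-31
   (6, 2, 15) [-0.44  0.28  2.24  0.94  0.22 -1.25] 1.0e-23
   (6, 2, 12) [-0.43  0.29  2.21  0.69  0.25 -0.99] 1.5e-20
   (6, 2, 10) [-0.42  0.3   2.2   0.56  0.27 -0.85] 2.9e-18
   (6, 2, 8) [-0.42  0.31  2.18  0.45  0.3  -0.75] 7.5e-19
   (6, 0, 0) [-0.4   0.36  2.11  0.19  0.43 -0.48] 2.7e-29
0.1 0 [0.271 0.429 0.512 0.184 0.031] 6.270530431406522e-05
   (42, 1, 15) [-0.41  0.31  2.17  0.8   0.23 -1.07] 6.0e-31
   (42, 1, 10) [-0.4   0.34  2.12  0.48  0.29 -0.75] 7.3e-31
   (6, 2, 15) [-0.43  0.27  2.25  0.97  0.21 -1.26] 1.2e-22
   (6, 2, 12) [-0.42  0.29  2.22  0.71  0.24 -1.01] 1.6e-18
   (6, 2, 10) [-0.42  0.3   2.21  0.58  0.26 -0.87] 1.3e-19
   (6, 2, 8) [-0.41  0.31  2.19  0.47  0.29 -0.76] 5.8e-31
   (6, 0, 0) [-0.4   0.37  2.11  0.2   0.41 -0.49] 6.7e-31
0 0.05 [0.345 0.542 0.613 0.267 0.023] 3.850573870179332e-07
   (42, 1
[... 677 characters left out ...]
0.3   2.2   0.7   0.24 -1.  ] 2.4e-19
   (6, 2, 10) [-0.42  0.32  2.18  0.56  0.27 -0.86] 1.1e-18
   (6, 2, 8) [-0.42  0.33  2.16  0.46  0.3  -0.75] 8.5e-31
   (6, 0, 0) [-0.4   0.4   2.07  0.19  0.43 -0.48] 6.7e-30
0.05 -0.05 [0.076 0.564 0.481 0.173 0.032] 8.209790367703473e-05
   (42, 1, 15) [-0.41  0.3   2.18  0.8   0.23 -1.07] 1.7e-31
   (42, 1, 10) [-0.4   0.32  2.14  0.48  0.29 -0.75] 4.6e-31
   (6, 2, 15) [-0.43  0.26  2.26  0.96  0.21 -1.26] 7.8e-23
   (6, 2, 12) [-0.42  0.28  2.24  0.71  0.24 -1.01] 4.7e-19
   (6, 2, 10) [-0.42  0.29  2.22  0.58  0.26 -0.87] 9.6e-19
   (6, 2, 8) [-0.41  0.3   2.21  0.47  0.29 -0.76] 6.0e-31
   (6, 0, 0) [-0.4   0.34  2.15  0.21  0.41 -0.5 ] 2.0e-31
```

```bash
cat >> kin.py <<'E'
K=[.345,0,.542,.613,.267,.05,.023]
# grasp: tool leaned phi (deg) about cover x, grasp point g mm above underside
def tgt2(L,h,th,phi,g=35,D=D,dy=0,pitch=15):
    Rd=Rdeck(D[3],np.radians(pitch));Rc=Rdeck(D[3],np.radians(pitch+th))@Ro.from_euler('x',phi,degrees=True).as_matrix()
    Rp=Rdeck(D[3],np.radians(pitch+th))
    p=np.array(D[:3])+Rd@[L/1e3,dy/1e3,h/1e3]+Rp@[.087,0,g/1e3]-Rc@[0,0,.011]
    return p,np.c_[np.cross(Rc[:,0],-Rc[:,2]),Rc[:,0],-Rc[:,2]]
E
python3 - <<'E'
from kin import *
q2=ctrl.get_state()["joints"]
for phi in(-20,-15,15,20,25):
    for t in((42,1,15),(6,2,15),(6,2,10),(6,0,0)):
        q,c=ik(*tgt2(*t,phi),K,q2);print(phi,t,q.round(2),"%.0e"%c)
E
```

```text
-20 (42, 1, 15) [-0.25  0.32  2.19  1.82 -0.27 -1.98] 1e-29
-20 (6, 2, 15) [-0.26  0.29  2.25  1.66 -0.25 -1.83] 4e-18
-20 (6, 2, 10) [-0.25  0.31  2.21  2.02 -0.3  -2.2 ] 6e-31
-20 (6, 0, 0) [-0.24  0.38  2.11 -0.75  0.46  0.54] 1e-26
-15 (42, 1, 15) [-0.29  0.31  2.19  2.08 -0.17 -2.28] 3e-31
-15 (6, 2, 15) [-0.31  0.28  2.25  1.87 -0.15 -2.08] 1e-22
-15 (6, 2, 10) [-0.3   0.3   2.21 -0.82  0.23  0.61] 5e-21
-15 (6, 0, 0) [-0.28  0.37  2.11 -0.53  0.42  0.3 ] 7e-29
15 (42, 1, 15) [-0.54  0.36  2.11  1.02  0.55 -1.39] 6e-19
15 (6, 2, 15) [-0.57  0.33  2.17  1.07  0.55 -1.47] 1e-25
15 (6, 2, 10) [-0.55  0.35  2.13  0.88  0.57 -1.26] 3e-18
15 (6, 0, 0) [-0.5   0.41  2.04  0.59  0.65 -0.93] 6e-24
20 (42, 1, 15) [-0.57  0.38  2.09  1.04  0.65 -1.43] 2e-23
20 (6, 2, 15) [-0.6   0.36  2.15  1.07  0.65 -1.5 ] 2e-23
20 (6, 2, 10) [-0.58  0.38  2.11  0.92  0.66 -1.32] 2e-30
20 (6, 0, 0) [-0.54  0.43  2.01  0.67  0.74 -1.01] 2e-24
25 (42, 1, 15) [-0.6   0.41  2.06  1.05  0.75 -1.46] 4e-22
25 (6, 2, 15) [-0.63  0.39  2.12  1.07  0.75 -1.53] 2e-22
25 (6, 2, 10) [-0.61  0.41  2.08  0.94  0.76 -1.37] 7e-22
25 (6, 0, 0) [-0.57  0.46  1.99  0.72  0.82 -1.08] 1e-18
```

Leaning the tool 15° sideways along the rib gives joint 5 ample margin. I'll set the cover down on a clear stretch of bench and regrasp it with that lean.

```bash
python3 - <<'E'
from kin import *
s=ctrl.get_state();Db=[.475,.02,0,-.0793]
for h in (60,1):
    p,R=tgt2(0,h,0,0,g=32,D=Db,pitch=0);print(Ro.from_matrix(R@s["ee_rot"].T).as_rotvec().round(3),((p-s["ee_pos"])*100).round(2))
    print(ik(p,R,K,s["joints"])[0].round(2))
E
```

```text
[ 0.019  0.508 -0.005] [-4.14 21.71 -5.4 ]
[-0.02  0.38  2.05  0.    0.7   0.06]
[ 0.019  0.508 -0.005] [ -4.14  21.71 -11.3 ]
[-0.02  0.49  2.05 -0.    0.6   0.06]
```

Call:
send_rows(deltas=[[[0,0,0],[0,0.5,4],-1],[[0,0.05,0],[0,1,8],-1],[[0,0.15,0],[-1,5,10],-1],[[0,0.25,0],[-2,10,10],-1],[[0,0.35,0],[-3,15,8],-1],[[0,0.45,0],[-4,20,5],-1],[[0,0.5,0],[-4,22.4,3],-1],[[0,0.5,0],[-4,22.4,0],-1],[[0,0.5,0],[-4,22.4,-2],-1],[[0,0.5,0],[-4,22.4,-2],-1]])

```text
time: 7.08
ee_pos: [0.5623, 0.0198, 0.1135]
ee_rot: [[0.07, 0.998, 0.006], [0.997, -0.07, -0.016], [-0.016, 0.007, -1.0]]
contact_force: [-0.1, 0.4, -1.8]
opening: 0.152
gripper_force: 35.0
```

```bash
python3 - <<'E'
from kin import *
s=ctrl.get_state();Db=[.475,.02,0,-.0793];print(s["joints"].round(2),s["ee_pos"],s["time"])
for h in (60,0):
    p,R=tgt2(0,h,0,0,g=32,D=Db,pitch=0);print(Ro.from_matrix(R@s["ee_rot"].T).as_rotvec().round(4),((p-s["ee_pos"])*100).round(2))
E
```

```text
[ 0.    0.32  2.06 -0.02  0.75  0.09] [0.56228081 0.01975542 0.11353452] 7.075
[ 0.0165  0.0055 -0.009 ] [-0.06 -0.66 -3.25]
[ 0.0165  0.0055 -0.009 ] [-0.06 -0.66 -9.25]
```

Call:
send_rows(deltas=[[[0.016,0.0055,-0.009],[-0.06,-0.66,-4],-1],[[0.016,0.0055,-0.009],[-0.06,-0.66,-7.5],-1],[[0.016,0.0055,-0.009],[-0.06,-0.66,-9],-1],[[0.016,0.0055,-0.009],[-0.06,-0.66,-9.2],-1],[[0.016,0.0055,-0.009],[-0.06,-0.66,-9.2],-1],[[0.016,0.0055,-0.009],[-0.06,-0.66,-9.2],0.2],[[0.016,0.0055,-0.009],[-0.06,-0.66,-9.2],0.2],[[0.016,0.0055,-0.009],[-0.06,-0.66,-9.2],0.2],[[0.016,0.0055,-0.009],[-0.06,-0.66,-6],0.2],[[0.016,0.0055,-0.009],[-0.06,-0.66,-4],0.2],[[0.016,0.0055,-0.009],[-0.06,-0.66,-4],0.2]])

```text
time: 8.45
ee_pos: [0.5636, 0.0134, 0.076]
ee_rot: [[0.079, 0.997, 0.005], [0.997, -0.079, -0.0], [-0.0, 0.005, -1.0]]
contact_force: [-0.0, -0.6, -1.0]
opening: 0.599
gripper_force: 0.0
```

```bash
python3 - <<'E'
from kin import *
s=ctrl.get_state();Db=[.475,.02,0,-.0793];print(s["joints"].round(2),s["ee_pos"],s["time"])
for h in (40,0):
    p,R=tgt2(0,h,0,15,g=35,D=Db,pitch=0);print(Ro.from_matrix(R@s["ee_rot"].T).as_rotvec().round(4),((p-s["ee_pos"])*100).round(2));print(ik(p,R,K,s["joints"])[0].round(2))
E
```

```text
[-0.02  0.39  2.06 -0.    0.69  0.06] [0.56355161 0.01342181 0.07600733] 8.45
[ 2.614e-01 -1.570e-02  2.000e-04] [-0.16  0.25 -1.16]
[-0.14  0.43  2.06  0.41  0.71 -0.37]
[ 2.614e-01 -1.570e-02  2.000e-04] [-0.16  0.25 -5.16]
[-0.14  0.5   2.05  0.44  0.65 -0.42]
```

Call:
send_rows(deltas=[[[0.13,-0.008,0],[-0.1,0.12,0],0.2],[[0.261,-0.016,0],[-0.16,0.25,-0.5],0.2],[[0.261,-0.016,0],[-0.16,0.25,-2],0.2],[[0.261,-0.016,0],[-0.16,0.25,-4],0.2],[[0.261,-0.016,0],[-0.16,0.25,-5],0.2],[[0.261,-0.016,0],[-0.16,0.25,-5.15],0.2],[[0.261,-0.016,0],[-0.16,0.25,-5.15],0.2],[[0.261,-0.016,0],[-0.16,0.25,-5.15],0.2]])

```text
time: 9.45
ee_pos: [0.5613, 0.016, 0.0235]
ee_rot: [[0.076, 0.997, 0.019], [0.963, -0.079, 0.257], [0.258, -0.002, -0.966]]
contact_force: [-0.1, 0.2, 0.2]
opening: 0.598
gripper_force: 0.0
```

```bash
python3 - <<'E'
from kin import *
from workcell import optics
s=ctrl.get_state();Db=[.475,.02,0,-.0793];print(s["ee_pos"],s["contact_force"],s["time"])
p,R=tgt2(0,0,0,15,g=35,D=Db,pitch=0);print(Ro.from_matrix(R@s["ee_rot"].T).as_rotvec().round(4),((p-s["ee_pos"])*100).round(2))
f=optics.grab_frame("side");pickle.dump(f,open("side2.pkl","wb"))
cv2.imwrite("pics/p2.png",cv2.resize(f["pixels"][150:290,230:400,::-1],None,fx=4,fy=4,interpolation=2))
E
```

```text
[0.56129093 0.01597842 0.02352432] [-0.08898914  0.20720523  0.16455744] 9.45
[ 0.0007 -0.0017 -0.0006] [ 0.07 -0.    0.09]
```

View pics/p2.png

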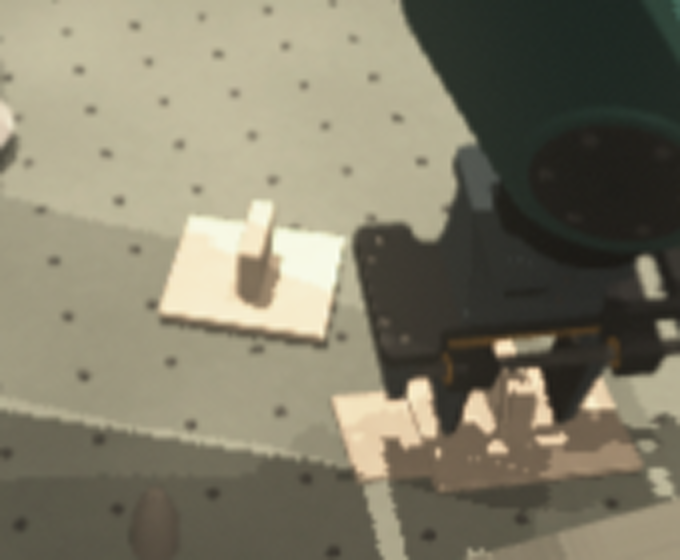

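The cover lies flat with the rib between the fingers, and the blank at (250,275) is untouched. I close, and meanwhile fit the cover's position from this picture: lip corners (332,397) and (357,480), panel corners (438,490) and (642,470).

Call:
send_rows(deltas=[[[0,0,0],[0,0,0.05],-1],[[0,0,0],[0,0,0.05],-1],[[0,0,0],[0,0,0.05],-1],[[0,0,0],[0,0,0.05],-1],[[0,0,0],[0,0,0.05],-1],[[0,0,0],[0,0,0.05],-1]], grip_force=40)

```text
time: 10.25
ee_pos: [0.561, 0.0159, 0.0236]
ee_rot: [[0.077, 0.997, 0.018], [0.963, -0.079, 0.258], [0.258, -0.002, -0.966]]
contact_force: [0.3, -0.5, 1.2]
opening: 0.15
gripper_force: 40.0
```

```bash
python3 - <<'E'
from kin import *
f=pickle.load(open("side2.pkl","rb"))
u=(np.array([[332,397],[357,480],[438,488],[642,470]])+.5)/4-.5+[230,150]
P=np.array([[-87,30,4],[-87,-30,4],[-47,-45,9],[63,-45,9]])/1e3
r=least_squares(lambda p:(proj(f,P@Ro.from_euler('z',p[2]).as_matrix().T+[p[0],p[1],0])-u).ravel(),[.56,.015,-.08])
print(r.x.round(4),r.fun.round(1))
s=ctrl.get_state();R=s["ee_rot"];g=s["ee_pos"]-.011*R[:,2];print("grasp pt",g.round(4),s["opening"],s["contact_force"],s["time"])
E
```

```text
[ 0.5637  0.0139 -0.0979] [ 0.2  0.2 -0.5 -0.1  0.   0.   0.3 -0.2]
grasp pt [0.5608 0.0131 0.0342] 0.1503777158066241 [ 0.33337103 -0.48079067  1.1918459 ] 10.25
```

```bash
cat >> kin.py <<'E'
G=34.2;PHI=15
def where2(D=D):
    s=ctrl.get_state();R=s["ee_rot"];Rl=np.c_[R[:,1],-R[:,0],-R[:,2]]
    Rl=np.c_[R[:,1],np.cross(-R[:,2],R[:,1]),-R[:,2]]
    Rc=Rl@Ro.from_euler('x',-PHI,degrees=True).as_matrix();Rd=Rdeck(D[3])
    tip=s["ee_pos"]+Rl@[0,0,.011]-Rc@[.087,0,G/1e3]
    print("tip mm",(Rd.T@(tip-D[:3])*1e3).round(1),"zyx",Ro.from_matrix(Rd.T@Rc).as_euler('zyx',degrees=True).round(2),"F",(Rd.T@s["contact_force"]).round(1),"t",s["time"],"j",s["joints"].round(2))
def delta2(*a,D=D):
    s=ctrl.get_state();p,R=tgt2(*a,PHI,g=G,D=D)
    print(a,"turn",Ro.from_matrix(R@s["ee_rot"].T).as_rotvec().round(4),"shift",((p-s["ee_pos"])*100).round(2))
E
python3 - <<'E'
from kin import *
where2();delta2(42,60,15);delta2(42,12,15)
E
```

```text
tip mm [-51.5 205.6 -30.5] zyx [ 0.03 15.13 -0.04] F [ 0.7 -0.5  1.1] t 10.25 j [-0.13  0.49  2.07  0.44  0.65 -0.42]
(42, 60, 15) turn [-4.090e-02 -5.243e-01 -2.000e-04] shift [  2.7  -20.85  15.22]
(42, 12, 15) turn [-4.090e-02 -5.243e-01 -2.000e-04] shift [  3.94 -20.95  10.58]
```

Call:
send_rows(deltas=[[[0,0,0],[0,0,3],-1],[[0,-0.05,0],[0,0,7],-1],[[-0.01,-0.15,0],[0.5,-1,12],-1],[[-0.02,-0.25,0],[1,-5,15],-1],[[-0.028,-0.36,0],[1.8,-10,16],-1],[[-0.035,-0.45,0],[2.3,-15,16],-1],[[-0.041,-0.524,0],[2.7,-19,15.5],-1],[[-0.041,-0.524,0],[2.7,-20.85,15.2],-1],[[-0.041,-0.524,0],[2.7,-20.85,15.2],-1],[[-0.041,-0.524,0],[2.7,-20.85,15.2],-1],[[-0.041,-0.524,0],[2.7,-20.85,15.2],-1]])

```text
time: 11.62
ee_pos: [0.5881, -0.1914, 0.1757]
ee_rot: [[-0.054, 0.864, 0.501], [0.973, -0.067, 0.221], [0.224, 0.499, -0.837]]
contact_force: [0.7, -0.9, -1.4]
opening: 0.149
gripper_force: 40.0
```

```bash
python3 - <<'E'
from kin import *
where2();delta2(40,15,15);delta2(40,4,15)
E
```

```text
tip mm [41.9  1.  60.1] zyx [  0.1  -14.96   0.04] F [ 0.4 -0.9 -1.5] t 11.625 j [-0.54  0.23  2.13  0.89  0.61 -1.24]
(40, 15, 15) turn [ 0.     -0.0008 -0.0017] shift [ 0.96 -0.19 -4.4 ]
(40, 4, 15) turn [ 0.     -0.0008 -0.0017] shift [ 1.25 -0.21 -5.46]
```

Call:
send_rows(deltas=[[[0,-0.001,-0.002],[0.5,-0.15,-2],-1],[[0,-0.001,-0.002],[0.9,-0.18,-4],-1],[[0,-0.001,-0.002],[1.1,-0.2,-4.8],-1],[[0,-0.001,-0.002],[1.25,-0.21,-5.45],-1],[[0,-0.001,-0.002],[1.25,-0.21,-5.45],-1],[[0,-0.001,-0.002],[1.25,-0.21,-5.45],-1]])

```text
time: 12.38
ee_pos: [0.6006, -0.1948, 0.1216]
ee_rot: [[-0.051, 0.863, 0.503], [0.973, -0.07, 0.219], [0.224, 0.501, -0.836]]
contact_force: [-0.5, -0.2, -1.3]
opening: 0.153
gripper_force: 40.0
```

```bash
python3 - <<'E'
from kin import *
where2();delta2(40,0,15);delta2(40,-3,15)
E
```

```text
tip mm [40.3 -1.1  4.3] zyx [ -0.09 -15.06  -0.07] F [-0.8 -0.3 -1.1] t 12.375 j [-0.54  0.35  2.12  1.02  0.55 -1.39]
(40, 0, 15) turn [0.0004 0.0011 0.0017] shift [ 0.1   0.11 -0.43]
(40, -3, 15) turn [0.0004 0.0011 0.0017] shift [ 0.18  0.1  -0.72]
```

Call:
send_rows(deltas=[[[0,0.001,0.002],[0.05,0.11,-0.12],-1],[[0,0.001,0.002],[0.08,0.11,-0.25],-1],[[0,0.001,0.002],[0.08,0.11,-0.25],-1]])

```text
time: 12.75
ee_pos: [0.6012, -0.1936, 0.1185]
ee_rot: [[-0.053, 0.864, 0.501], [0.973, -0.068, 0.22], [0.224, 0.5, -0.837]]
contact_force: [0.4, -0.6, -1.2]
opening: 0.149
gripper_force: 40.0
```

Call:
send_rows(deltas=[[[0,0,0],[0.03,0,-0.1],-1],[[0,0,0],[0.03,0,-0.1],-1]])

```text
time: 13.0
ee_pos: [0.6016, -0.1936, 0.1176]
ee_rot: [[-0.053, 0.863, 0.502], [0.973, -0.068, 0.22], [0.224, 0.5, -0.837]]
contact_force: [-0.9, 0.5, -0.1]
opening: 0.148
gripper_force: 40.0
```

Call:
send_rows(deltas=[[[0,0,0],[0.03,0,-0.1],-1],[[0,0,0],[0.03,0,-0.1],-1]])

```text
time: 13.25
ee_pos: [0.6021, -0.1937, 0.1171]
ee_rot: [[-0.053, 0.863, 0.502], [0.973, -0.068, 0.22], [0.224, 0.5, -0.836]]
contact_force: [-4.4, 0.4, 9.7]
opening: 0.153
gripper_force: 40.1
```

```bash
python3 -c "
from kin import *
where2()"
```

```text
tip mm [40.4 -0.  -0.3] zyx [ 2.000e-02 -1.501e+01  1.000e-02] F [-1.8  0.  10.5] t 13.25 j [-0.53  0.35  2.12  1.03  0.55 -1.4 ]
```

The deck is felt at h ≈ 0, so the fit is right. Raise 2.3 mm and slide the lip under the ledge.

```bash
python3 - <<'E'
from kin import *
for L in(40,25,14,8):delta2(L,2.3,15)
E
```

```text
(40, 2.3, 15) turn [-0.      0.0002 -0.0003] shift [-0.11  0.01  0.24]
(25, 2.3, 15) turn [-0.      0.0002 -0.0003] shift [-1.55  0.12 -0.15]
(14, 2.3, 15) turn [-0.      0.0002 -0.0003] shift [-2.61  0.21 -0.43]
(8, 2.3, 15) turn [-0.      0.0002 -0.0003] shift [-3.19  0.25 -0.59]
```

Call:
send_rows(deltas=[[[0,0,0],[-0.1,0.01,0.28],-1],[[0,0,0],[-0.6,0.05,0.15],-1],[[0,0,0],[-1.1,0.08,0.02],-1],[[0,0,0],[-1.6,0.12,-0.11],-1],[[0,0,0],[-2.1,0.16,-0.24],-1],[[0,0,0],[-2.6,0.2,-0.38],-1],[[0,0,0],[-2.6,0.2,-0.38],-1]])

```text
time: 14.12
ee_pos: [0.5754, -0.1915, 0.1126]
ee_rot: [[-0.052, 0.864, 0.501], [0.973, -0.069, 0.22], [0.224, 0.499, -0.837]]
contact_force: [0.4, 0.2, -2.2]
opening: 0.151
gripper_force: 40.0
```

```bash
python3 - <<'E'
from kin import *
from workcell import optics
where2()
for L in(8,4):delta2(L,2.3,15)
f=optics.grab_frame("side");g=optics.grab_frame("top")
b=np.hstack([cv2.resize(f["pixels"][230:380,320:520,::-1],(400,300),interpolation=2),cv2.resize(g["pixels"][100:213,345:495,::-1],(400,300),interpolation=2)])
cv2.imwrite("pics/p3.png",b)
E
```

```text
tip mm [13.4  0.1  2.3] zyx [  0.   -14.95   0.  ] F [-0.2  0.3 -2.2] t 14.125 j [-0.56  0.33  2.17  1.06  0.54 -1.45]
(8, 2.3, 15) turn [-0.0001 -0.0008 -0.0001] shift [-0.52  0.04 -0.13]
(4, 2.3, 15) turn [-0.0001 -0.0008 -0.0001] shift [-0.91  0.07 -0.24]
```

View pics/p3.png

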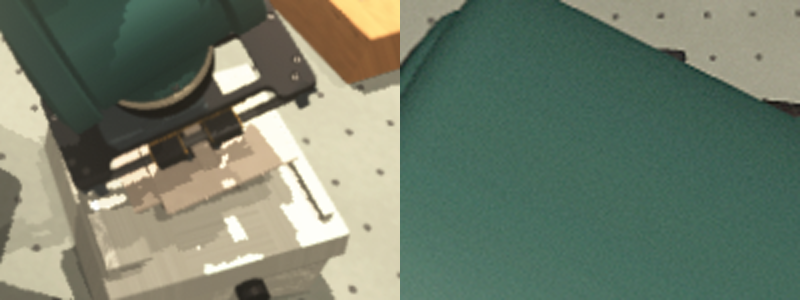

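The lip is under the ledge with the far end still raised: panel edge (165,210)–(290,165) in the left half. Move to L=7 and work out the swing.

```bash
python3 - <<'E'
from kin import *
for a in((7,2,15),(7,2,12),(7,1.8,9),(7,1.6,6),(7,1.4,3),(7,1.2,1),(7,1,0)):delta2(*a)
E
```

```text
(7, 2, 15) turn [ 0.0001 -0.0005 -0.0001] shift [-0.66  0.05 -0.21]
(7, 2, 12) turn [ 0.0042  0.0517 -0.0001] shift [-0.33  0.03 -0.55]
(7, 1.8, 9) turn [ 0.0084  0.1039 -0.0002] shift [-0.02  0.   -0.93]
(7, 1.6, 6) turn [ 0.0125  0.1561 -0.0002] shift [ 0.27 -0.02 -1.32]
(7, 1.4, 3) turn [ 1.670e-02  2.083e-01 -2.000e-04] shift [ 0.54 -0.04 -1.73]
(7, 1.2, 1) turn [ 1.940e-02  2.431e-01 -2.000e-04] shift [ 0.72 -0.06 -2.02]
(7, 1, 0) turn [ 2.080e-02  2.605e-01 -2.000e-04] shift [ 0.8  -0.06 -2.17]
```

Call:
send_rows(deltas=[[[0,0,0],[-0.35,0.03,-0.11],-1],[[0,0,0],[-0.66,0.05,-0.2],-1],[[0,0,0],[-0.66,0.05,-0.2],-1],[[0.002,0.026,0],[-0.5,0.04,-0.38],-1],[[0.004,0.052,0],[-0.33,0.03,-0.55],-1],[[0.006,0.078,0],[-0.17,0.02,-0.74],-1],[[0.0085,0.104,0],[-0.02,0,-0.93],-1],[[0.0105,0.13,0],[0.13,-0.01,-1.12],-1],[[0.0125,0.156,0],[0.27,-0.02,-1.32],-1],[[0.015,0.182,0],[0.41,-0.03,-1.52],-1],[[0.0167,0.208,0],[0.54,-0.04,-1.73],-1],[[0.0167,0.208,0],[0.54,-0.04,-1.73],-1]])

```text
time: 15.72
ee_pos: [0.5816, -0.192, 0.0955]
ee_rot: [[-0.004, 0.948, 0.319], [0.969, -0.075, 0.234], [0.246, 0.31, -0.918]]
contact_force: [-1.0, 0.3, -1.8]
opening: 0.152
gripper_force: 40.0
```

```bash
python3 - <<'E'
from kin import *
where2()
for a in((7,1,1),(7,.5,0),(7,0,0)):delta2(*a)
E
```

```text
tip mm [7.2 0.  1.3] zyx [ 0.03 -3.04  0.01] F [-1.5  0.2 -1.4] t 15.725 j [-0.51  0.39  2.07  0.67  0.62 -1.01]
(7, 1, 1) turn [ 0.0028  0.0354 -0.0005] shift [ 0.15 -0.02 -0.3 ]
(7, 0.5, 0) turn [ 0.0042  0.0528 -0.0005] shift [ 0.25 -0.03 -0.49]
(7, 0, 0) turn [ 0.0042  0.0528 -0.0005] shift [ 0.26 -0.03 -0.54]
```

Call:
send_rows(deltas=[[[0.0015,0.018,0],[0.08,-0.01,-0.15],-1],[[0.003,0.035,0],[0.15,-0.02,-0.3],-1],[[0.004,0.053,0],[0.25,-0.03,-0.49],-1],[[0.004,0.053,0],[0.25,-0.03,-0.52],-1],[[0.004,0.053,0],[0.25,-0.03,-0.54],-1],[[0.004,0.053,0],[0.25,-0.03,-0.54],-1]])

```text
time: 16.48
ee_pos: [0.5838, -0.1923, 0.0904]
ee_rot: [[0.009, 0.963, 0.269], [0.968, -0.076, 0.239], [0.25, 0.258, -0.933]]
contact_force: [-5.7, 0.1, 8.0]
opening: 0.154
gripper_force: 40.0
```

```bash
python3 - <<'E'
from kin import *
where2();print(ctrl.get_state()["ft_torque"])
E
```

```text
tip mm [ 6.7 -0.1  0.5] zyx [0.03 0.05 0.02] F [-3.4 -0.3  9.2] t 16.475 j [-0.5   0.41  2.04  0.59  0.65 -0.92]
[-0.01135331  0.91022558  0.13977572]
```

The cover is seated flat with about 10 N of contact. Release and retract along the tool axis.

Call:
send_rows(deltas=[[[0,0,0],[0,0,0],0],[[0,0,0],[0,0,0],0],[[0,0,0],[0,0,0],0],[[0,0,0],[-0.27,-0.24,0.93],0],[[0,0,0],[-0.8,-0.7,2.8],0],[[0,0,0],[-1.6,-1.4,5.6],0],[[0,0,0],[-2.7,-2.4,9.3],0],[[0,0,0],[-2.7,2,13],0],[[0,0,0],[-2.7,7,15],0],[[0,0,0],[-2.7,13,16],0],[[0,0,0],[-2.7,19,16],0],[[0,0,0],[-2.7,25,16],0]])

```text
time: 17.98
ee_pos: [0.5565, 0.0591, 0.2518]
ee_rot: [[0.01, 0.962, 0.271], [0.968, -0.077, 0.238], [0.25, 0.26, -0.933]]
contact_force: [1.3, -0.4, 0.1]
opening: 0.499
gripper_force: 0.0
```

Call:
send_rows(deltas=[[[0,0,0],[0,6,0],0],[[0,0,0],[0,12,0],0],[[0,0,0],[0,17,0],0],[[0,0,0],[0,17,0],0],[[0,0,0],[0,17,0],0]])

```text
time: 18.6
ee_pos: [0.5566, 0.2272, 0.2508]
ee_rot: [[0.009, 0.963, 0.27], [0.968, -0.076, 0.238], [0.25, 0.259, -0.933]]
contact_force: [1.0, -1.3, 0.0]
opening: 0.499
gripper_force: 0.0
```

```bash
python3 - <<'E'
from kin import *
from workcell import optics
f=optics.grab_frame("side");g=optics.grab_frame("top")
pickle.dump((f,g),open("fin.pkl","wb"))
b=np.hstack([cv2.resize(f["pixels"][255:385,340:500,::-1],(400,325),interpolation=2),cv2.resize(g["pixels"][112:200,355:445,::-1],(400,391),interpolation=2)[:325]]) if 0 else np.hstack([cv2.resize(f["pixels"][260:380,340:500,::-1],(400,300),interpolation=2),cv2.resize(g["pixels"][115:190,350:450,::-1],(400,300),interpolation=2)])
cv2.imwrite("pics/fin.png",b);print(ctrl.get_state()["time"],ctrl.get_state()["contact_force"])
E
```

```text
18.7 [-0.30097793 -0.00098667 -0.37315612]
```

View pics/fin.png

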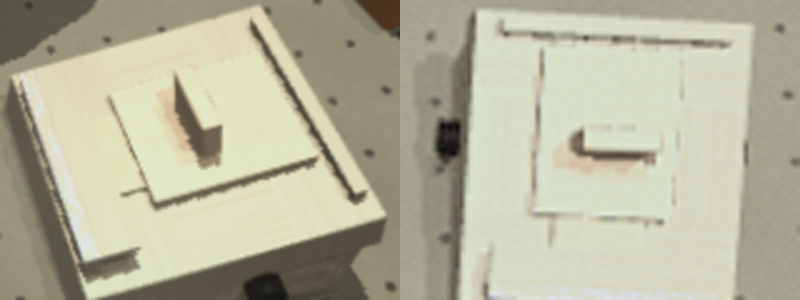

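The cover lies flat between ledge and bar with the lip under the ledge. A numeric check of centring, with top-crop panel corners (142,48), (283,55), (272,219), (132,211):

```bash
python3 - <<'E'
from kin import *
f,g=pickle.load(open("fin.pkl","rb"));Rd=Rdeck(D[3])
ut=(np.array([[142,48],[283,55],[272,217],[132,211]])+.5)/4-.5+[350,115]
us=(np.array([[255,51],[319,156],[153,197],[110,95]])+.5)/2.5-.5+[340,260]
P=np.array([[110,45,9],[110,-45,9],[0,-45,9],[0,45,9]])/1e3
w=lambda p:(P@Ro.from_euler('z',p[2]).as_matrix().T+[p[0],p[1],0])@Rd.T+D[:3]
for n,ss in(("both",((g,ut),(f,us))),("top",((g,ut),)),("side",((f,us),))):
    r=least_squares(lambda p:np.concatenate([(proj(c,w(p))-u).ravel() for c,u in ss]),[.047,0,0]);print(n,(r.x*[1e3,1e3,57.3]).round(1),r.fun.round(1))
E
```

```text
both [46.5  2.8 -0. ] [ 0.1 -1.2 -0.5 -1.1 -0.8  0.9 -0.2  0.6  0.9 -0.4 -0.3 -0.1  0.3  2.3
 -1.1 -0.9]
top [46.   1.5  0.3] [ 0.3 -0.9 -0.3 -1.  -0.3  1.   0.2  0.9]
side [46.8  3.5 -0.2] [ 1.  -0.6 -0.3 -0.3  0.2  1.8 -1.  -1.3]
```

```bash
cat > chk.py <<'E'
from kin import *
import deck
f,g=pickle.load(open("fin.pkl","rb"))
ut=(np.array([[142,48],[283,55],[272,217],[132,211]])+.5)/4-.5+[350,115]
us=(np.array([[255,51],[319,156],[153,192],[110,95]])+.5)/2.5-.5+[340,260]
P=np.array([[110,45,9],[110,-45,9],[0,-45,9],[0,45,9]])/1e3
def one(f,w,z):
    # deck fit per camera with z fixed
    def fun(p):
        p=np.r_[p[:2],z,p[2:]]
        return (proj(deck.T,deck.pts(p,0))-deck.ut).ravel() if w=="top" else (proj(deck.S,deck.pts(p,1))-deck.us).ravel()
    d=least_squares(fun,[.5,-.19,-.08,-.01,.178],loss='soft_l1',f_scale=.5).x
    Rd=Rdeck(d[2]);o=[d[0],d[1],z];u=ut if w=="top" else us
    r=least_squares(lambda p:(proj(f,(P@Ro.from_euler('z',p[2]).as_matrix().T+[p[0],p[1],0])@Rd.T+o)-u).ravel(),[.047,0,0])
    print(w,z,"deck",d[:3].round(4),"cover in deck",(r.x*[1e3,1e3,57.3]).round(1))
for z in(.040,.043):one(g,"top",z);one(f,"side",z)
E
python3 chk.py
```

```text
top 0.04 deck [ 0.4998 -0.1897 -0.0796] cover in deck [46.7  2.   0.3]
side 0.04 deck [ 0.5022 -0.1855 -0.0797] cover in deck [46.5  3.9 -0.6]
top 0.043 deck [ 0.4988 -0.1888 -0.0794] cover in deck [46.7  2.   0.3]
side 0.043 deck [ 0.5006 -0.1873 -0.0795] cover in deck [46.3  3.8 -0.6]
```

It sits about 2–3 mm toward +y. There is time for a gentle regrasp and a 2.5 mm nudge.

```bash
python3 - <<'E'
from kin import *
s=ctrl.get_state();print(s["time"],((np.array([.5838,-.1923,.0906])-s["ee_pos"])*100).round(2))
where2()
E
```

```text
18.7 [  2.7  -41.88 -15.99]
tip mm [ -9.9 415.4 170.6] zyx [-0.06  0.01 -0.02] F [-0.4 -0.  -0.3] t 18.7 j [0.28 0.07 2.1  0.26 0.65 0.15]
```

Call:
send_rows(deltas=[[[0,0,0],[0,-5,0],0],[[0,0,0],[0,-11,0],0],[[0,0,0],[0,-17,0],0],[[0,0,0],[0,-23,0],0],[[0,0,0],[0,-29,0],0],[[0,0,0],[0,-35,-1],0],[[0,0,0],[0,-41,-3],0],[[0,0,0],[0,-44.3,-6.7],0],[[0,0,0],[1.1,-43.3,-10.4],0],[[0,0,0],[1.9,-42.6,-13.2],0],[[0,0,0],[2.4,-42.1,-15],0],[[0,0,0],[2.4,-42.1,-15],0]])

```text
time: 20.2
ee_pos: [0.5801, -0.1933, 0.0993]
ee_rot: [[0.01, 0.963, 0.268], [0.968, -0.077, 0.239], [0.251, 0.257, -0.933]]
contact_force: [0.2, 0.7, 0.9]
opening: 0.497
gripper_force: 0.0
```

```bash
python3 - <<'E'
from kin import *
s=ctrl.get_state();print(((np.array([.5838,-.1923,.0906])-s["ee_pos"])*100).round(2))
where2()
E
```

```text
[ 0.37  0.1  -0.87]
tip mm [ 5.6 -1.3 10.1] zyx [-0.01  0.11  0.04] F [0.4 0.7 0.8] t 20.2 j [-0.51  0.39  2.04  0.58  0.67 -0.91]
```

Call:
send_rows(deltas=[[[0,0,0],[0.2,0.05,-0.45],0],[[0,0,0],[0.35,0.1,-0.85],0],[[0,0,0],[0.35,0.1,-0.85],0],[[0,0,0],[0.35,0.1,-0.85],-1],[[0,0,0],[0.35,0.1,-0.85],-1],[[0,0,0],[0.35,0.1,-0.85],-1],[[0,0,0],[0.35,0.1,-0.85],-1]], grip_force=20)

```text
time: 21.08
ee_pos: [0.5842, -0.1923, 0.0916]
ee_rot: [[0.01, 0.963, 0.269], [0.968, -0.076, 0.238], [0.25, 0.258, -0.933]]
contact_force: [-1.0, -0.6, 1.3]
opening: 0.153
gripper_force: 20.0
```

```bash
python3 - <<'E'
from kin import *
where2();print(Rdeck(D[3])[:,1]*-.25)
E
```

```text
tip mm [ 7.4 -0.   1.5] zyx [0.02 0.03 0.  ] F [-0.6 -0.7  1.5] t 21.075 j [-0.5   0.4   2.04  0.59  0.65 -0.92]
[-1.98042283e-02 -2.49214351e-01 -4.33680869e-19]
```

Call:
send_rows(deltas=[[[0,0,0],[-0.01,-0.13,0],-1],[[0,0,0],[-0.02,-0.25,0],-1],[[0,0,0],[-0.02,-0.25,0],-1],[[0,0,0],[-0.02,-0.25,-0.05],-1],[[0,0,0],[-0.02,-0.25,-0.05],0],[[0,0,0],[-0.02,-0.25,-0.05],0],[[0,0,0],[-0.02,-0.25,-0.05],0],[[0,0,0],[-0.29,-0.49,0.9],0],[[0,0,0],[-0.82,-0.95,2.8],0],[[0,0,0],[-1.62,-1.65,5.6],0],[[0,0,0],[-2.7,-2.65,9.3],0],[[0,0,0],[-2.7,2,13],0]])

```text
time: 22.58
ee_pos: [0.557, -0.1746, 0.2242]
ee_rot: [[0.013, 0.962, 0.272], [0.969, -0.08, 0.236], [0.249, 0.26, -0.933]]
contact_force: [1.3, 0.7, -0.1]
opening: 0.502
gripper_force: 0.0
```

Call:
send_rows(deltas=[[[0,0,0],[0,6,2],0],[[0,0,0],[0,12,2],0],[[0,0,0],[0,18,2],0],[[0,0,0],[0,24,2],0],[[0,0,0],[0,30,2],0],[[0,0,0],[0,36,2],0],[[0,0,0],[0,39,2],0],[[0,0,0],[0,39,2],0]])

```text
time: 23.58
ee_pos: [0.557, 0.2192, 0.2429]
ee_rot: [[0.007, 0.963, 0.27], [0.968, -0.074, 0.239], [0.25, 0.26, -0.933]]
contact_force: [-0.2, 0.7, 0.2]
opening: 0.501
gripper_force: 0.0
```

```bash
python3 - <<'E'
from kin import *
from workcell import optics
f0,g0=pickle.load(open("fin.pkl","rb"))
f=optics.grab_frame("side");g=optics.grab_frame("top");pickle.dump((f,g),open("fin2.pkl","wb"))
b=np.hstack([cv2.resize(f["pixels"][260:380,340:500,::-1],(400,300),interpolation=2),cv2.resize(g["pixels"][115:190,350:450,::-1],(400,300),interpolation=2)])
cv2.imwrite("pics/fin2.png",b);s=ctrl.get_state();print(s["time"],s["ee_pos"])
E
```

```text
23.675 [0.5571442  0.21732763 0.24235945]
```

View pics/fin2.png

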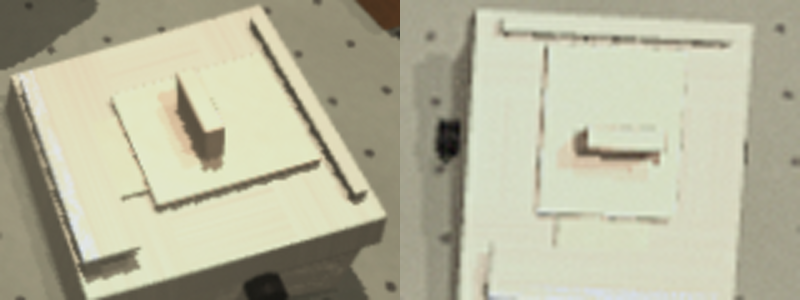

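The cover is flat, square and centred: it shifted about 4 crop px, with panel edges now at (546,48)–(686,60). The lip is under the ledge, the gripper is clear and the blank is untouched. Handing in.

```bash
python3 -c "
from workcell import ctrl
print(ctrl.job_done())"
```

```text
the job is handed in; nothing more can be done
None
```

The cover is hooked under the ledge, swung down flat and released over the bay; I handed it in at 23.7 s. After a 2.5 mm nudge I estimate it within about 1.5 mm of centre, judged from the last picture rather than re-measured; joint 5 briefly read 0.306 against its stated 0.31 limit, and the verdict isn't shown.

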